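# Fit the long payout plate on the coin changer's two drive pins

### The arm

A 6-joint arm with a two-finger parallel gripper is mounted at the origin on the work surface. World frame = base frame: x ahead of the robot, y to its left, z up, the work surface at z = 0. Lengths are in m, angles in rad, forces in N, time in s.
With the tool pointing down it reaches from about 0.425 to 0.95 m from the base axis. Payload 3.5 kg.
Tool frame: the origin (TCP) lies at the very end of the fingers, on their centre line; the grasp point (between the pads) lies 19 mm behind it; z points along the fingers, y is the line along which they close (so a half turn about z gives the same grasp; the last joint's range is limited). The gripper opens to 85 mm and grips with 20 to 120 N. Pads are 22 mm wide; open, the fingers measure 114 mm over their backs; the gripper's body (76 mm by 85 mm) begins 54 mm behind the grasp point. The pads swing forward as they close: fully open they stand 13 mm farther back than shut.
Start: joints at [-1.379, 0.286, 1.577, -0, 1.279, -0.15], TCP at [0.226, -0.636, 0.231] pointing down, gripper open.
Joint ranges: [-2.77, 2.77], [-0.9, 2.22], [0.21, 2.48], [-1.53, 4.67], [0.24, 2.81], [-2.84, 2.84]. Speed limits (rad/s): [2.79, 2.79, 3.14, 3.14, 3.14, 3.14].

### API

Orientations are given as a unit quaternion [x, y, z, w].
In Python, from plant import ctrl, viewer, workorder, get_state gives the robot as it stands (ctrl), with the cameras (viewer), the readings as plain functions and the job (workorder).
- The arm moves only by the tool run_rows, called after "Emit:" as name(argument=value, ...) on one line, values as JSON. Schema: {"type":"object","properties":{"steps":{"type":"array","items":{"type":"object","properties":{"d":{"type":"array","items":{"type":"number"},"minItems":3,"maxItems":3},"rotvec":{"type":"array","items":{"type":"number"},"minItems":3,"maxItems":3},"finger_gap":{"type":"number"}},"additionalProperties":false,"required":["finger_gap"]},"minItems":1,"maxItems":10},"clamp_n":{"type":"number"},"only":{"type":"string"},"quiet":{"type":"boolean"},"lines":{"type":"string"}},"required":["steps"],"additionalProperties":false}. steps is a list of rows, 1 to 10 of them, each an object with the fields d (a list: dx, dy, dz in m), rotvec (a list: a rotation vector rx, ry, rz in rad), finger_gap (the opening from 0.0 (shut) to 1.0 (fully open)); a field left out counts as zero (the opening has to be given); each row is the pose to reach, as a shift and turn from the pose commanded when the call began, along the tool's axes at that moment; what a row does not reach only later rows make up. A row lasts 1/8 s, in which the tool goes at most 0.0625 m and 0.188 rad, less where a joint would pass 70% of its speed; a pose out of reach is approached as far as the arm can. The fingers move at their own pace and stop on an object; clamp_n is the grip in N (left out, the last holds). Time passes only in rows, so rows that do not move let the fingers close. The tool returns the time, the measured TCP pose, the force, the opening and the grip force at its end. only (a regular expression) keeps the lines of the reply that match it, lines (a string "A,B") keeps lines A to B, and quiet returns only ok. Input that does not fit is refused with a message, and nothing moves.
- get_state(): the state, without advancing time (a new reading comes with each control period).
- viewer.read_camera(name): name is "side" or "top" or "wrist"; returns a dict with "pixels" (420x560x3 uint8, red, green, blue), "camera_matrix" (3x3 intrinsics, pixels), "dist_coeffs" ([k1, k2, p1, p2, k3] as OpenCV has them; the pictures are not rectified), "xyz" and "orientation" of the camera in the world. Camera axes: x right, y down, z forward; pixel columns grow to the right and rows downward; lengths in m; the calibration is good to about 2 mm. A picture is of the moment at which its call begins. There is no depth.
- workorder.sign_off(): hands the job in; it is judged then, once.
The state is a dict: "time": time; "qpos": joint angles; "dq": joint speeds; "joint_efforts": joint torques, N m; "eef_pos": TCP position; "tcp_rot": TCP orientation; "contact_force": force on the tool from outside, world axes, zero at the start; "wrist_torque": the same for the moment, N m; "opening": opening from 0.0 (shut) to 1.0 (fully open); "finger_force": force on a finger pad.
Only numpy, scipy, OpenCV 4.12 (cv2) and the standard library are available. Lean on these libraries where they do the work, as an engineer would, in place of code of your own. Each camera call takes 0.05 s, during which the arm holds its last target. There are 200 camera calls.

### The job

Pull the longer of the two aluminium payout plates out of the rack, lay it flat on the counter and let go, then take it again by its long edges and thread it over the two drive pins of the changer module, round hole on the thick pin and slot on the thin one, until it lies flat and fully home on the carriage, without forcing it. Feel for the pins, as the carriage may stand a little off its middle, and leave the short plate in the rack and everything else where it stood.

Things in the scene. Friction and masses are not known exactly. Their poses are not given: they have to be found in the camera images.
- long_plate: Long payout plate: aluminium, 60 (own x) x 112 (own y) x 10 mm thick (own z), 0.1 to 0.2 kg. On its long centre line: a round pin hole, a pin slot and, between, two 27.5 mm coin holes. Both faces are alike: either may be up. Origin: centre of its z = 0 face. At the start it stands in the rack on a long edge, own x down, own y level, top edge 68 mm above the counter.
- plate_mid (a point): Centre of the long plate, half way through its thickness; axes as the plate's.
- wide_hole (a point): Middle of the long plate's round pin hole (13.5 mm diameter), half way through the thickness, 43 mm to the plate's +y.
- slot (a point): Middle of the long plate's pin slot (9.5 mm along the plate's x, 12.5 mm along y), half way through the thickness, 43 mm to the plate's -y.
- module: Grey coin changer module, fixed. Origin: centre of its underside, z up; 150 (x) x 210 mm (y). Flat deck 50 mm above the counter. On the deck: the payout carriage (see seat) in the middle, a motor cover (y -103 to -73 mm, 26 mm high) and a plug (y 85 to 101 mm, 18 mm high).
- seat (a point): Fixed in the module: mid travel of the payout carriage's flat top (46 x 112 mm, 56 mm above the counter). Carriage and pins may stand up to 10 mm off it to the module's +x or -x, wherever they were left (not reported); it slides with 2 N of friction. Upright pins: thick 12 mm wide, 34 tall, at module y +43 mm; thin 8 mm wide, 26 tall, at y -43; tips tapered 2 mm in over 3 mm.
- rack: Black plate rack; it does not move. Origin: centre of its underside, z up, base 132 (x) x 120 (y) x 8 mm. Two slots along its y, at x = -32 and +32 mm, 12 mm wide, each between short fins (at y = -28 and 28 mm) that rise 22 mm above the base. A plate stands in each; which stands in which varies.
- short_plate: The short payout plate, the one to leave: aluminium, 60 (own x) x 84 (own y) x 10 mm (own z), pin holes only 64 mm apart, standing in the rack's other slot like the long one. Origin: centre of its z = 0 face.
- funnel: Bystander: red plastic coin funnel standing mouth down, 92 mm wide, 85 mm tall. Origin: centre of its underside.
- magnet: Bystander: blackened steel pickup magnet with a knob on a stem, 48 mm wide, 68 mm tall. Origin: centre of its underside.
- coin_tube: Bystander: clear coin tube with coins in it, 34 mm wide, 91 mm tall. Origin: centre of its underside.

How it is judged:
On the way:
1. the long plate lies flat on the counter, let go (height (world z) of plate_mid below 0.008 m and (angle between long_plate's own z axis and vertical below 0.06 rad or angle between long_plate's own z axis and vertical above 3.08 rad) and contact force between each of the fingers, module and long_plate below 0.05 N), for 0.2 s.
At the end, for the whole second after the job is handed in: Long plate released, at rest, home on the carriage: middle 3.5 to 6.5 mm above the seat, flat within 0.03 rad, square to the module within 0.05 rad, within 12 mm (x) and 4 mm (y) of the seat's middle, round hole at the thick pin. Short plate moved under 15 mm; funnel, magnet, coin tube under 20 mm (z of plate_mid in the frame of seat between 0.0035 and 0.0065 m and x of plate_mid in the frame of seat between -0.012 and 0.012 m and y of plate_mid in the frame of seat between -0.004 and 0.004 m and y of wide_hole in the frame of seat above 0.035 m and angle between the z axis of long_plate and the z axis of module, either way round below 0.03 rad and angle between the y axis of long_plate and the y axis of module, either way round below 0.05 rad and linear speed of long_plate below 0.01 m/s and distance of short_plate from where it was at the start of the episode below 0.015 m and distance of each of funnel, magnet, coin_tube from where it was at the start of the episode below 0.02 m); the robot touches nothing.
It fails at once if the long plate is forced: pressed on the module with over 60 N (contact force between long_plate and module above 60 N).
It also fails if it takes over 67 s, if anything falls off the work surface, if the arm or the gripper's body presses on something with over 40 N, if the wrist force passes 120 N, or if a joint passes its speed limit or range.

## Working session

There is one attempt and no reset: what is moved stays moved. The work goes in short steps, Python scripts to look and compute and a tool call to move; the robot and the scene stay as the last step left them, time stands still between calls to the robot, and variables do not carry over. Pictures are saved under pics/ and viewed, at most 10 in all, crops included, and the job is handed in when it is done.

```bash
ls; mkdir -p pics; cat > h.py <<'E'
import numpy as np, cv2
from scipy.spatial.transform import Rotation as R
from plant import ctrl, viewer, workorder, get_state
def cam(n):
    c=viewer.read_camera(n); return c
def save(c,f): cv2.imwrite('pics/'+f,cv2.cvtColor(c['pixels'],cv2.COLOR_RGB2BGR))
def rays(c,px):
    u=cv2.undistortPoints(np.array(px,float).reshape(-1,1,2),np.array(c['camera_matrix']),np.array(c['dist_coeffs'])).reshape(-1,2)
    return R.from_quat(c['orientation']).apply(np.c_[u,np.ones(len(u))])
def onz(c,px,z):
    d=rays(c,px); o=np.array(c['xyz']); z=np.broadcast_to(z,len(d)); return o+d*((z-o[2])/d[:,2])[:,None]
def proj(c,P):
    Rm=R.from_quat(c['orientation']).inv(); p=Rm.apply(np.array(P,float).reshape(-1,3)-c['xyz'])
    return cv2.projectPoints(p,np.zeros(3),np.zeros(3),np.array(c['camera_matrix']),np.array(c['dist_coeffs']))[0].reshape(-1,2)
def tool(P):
    s=get_state(); return R.from_quat(s['tcp_rot']).inv().apply(np.array(P)-s['eef_pos'])
E
python3 - <<'E'
from h import *
for n in ['top','side']:
    c=cam(n); save(c,n+'0.png'); print(n,c['xyz'],c['orientation'],np.array(c['camera_matrix']).round(1).tolist())
s=get_state(); print(s)
E
```

```text
pics
plant.py
top [ 0.31121248 -0.02057141  1.48016405] [ 0.74613508 -0.65640967  0.07503576 -0.08233113] [[446.9, 0.0, 276.7], [0.0, 446.9, 213.4], [0.0, 0.0, 1.0]]
side [ 0.19511103 -1.03601462  0.88152406] [ 0.87528469 -0.15770002  0.08804897 -0.4486143 ] [[417.0, 0.0, 284.8], [0.0, 417.0, 204.5], [0.0, 0.0, 1.0]]
{'time': 0.1, 'qpos': array([-1.37901309e+00,  2.87100579e-01,  1.57803445e+00, -1.48421523e-05,
        1.27860342e+00, -1.49981455e-01]), 'dq': array([-0.00085806, -0.00191605, -0.00346266,  0.00043369,  0.00098169,
       -0.00143356]), 'joint_efforts': array([ 7.75112785e-04, -4.07299447e+01, -2.93698275e+01, -1.24845596e-04,
        3.41374813e-03, -6.47897224e-06]), 'eef_pos': array([ 0.22614777, -0.63535625,  0.23006775]), 'tcp_rot': array([ 9.85434174e-01,  1.70053928e-01, -2.95254908e-05, -1.07251119e-03]), 'contact_force': array([ 0.93757958,  0.30427853, -0.11795364]), 'wrist_torque': array([-0.06093208,  0.01457831,  0.0125537 ]), 'finger_force': 0.0, 'opening': 0.9975450891088326}
```

View pics/top0.png

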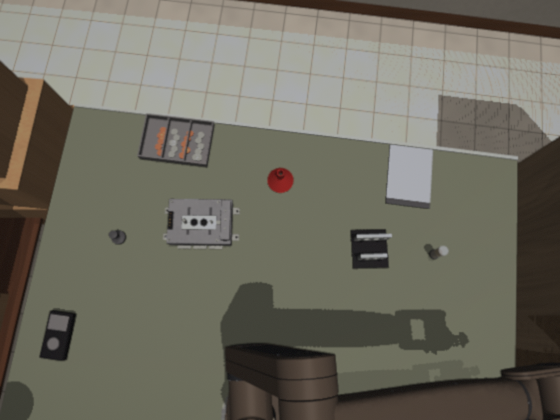

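View pics/side0.png

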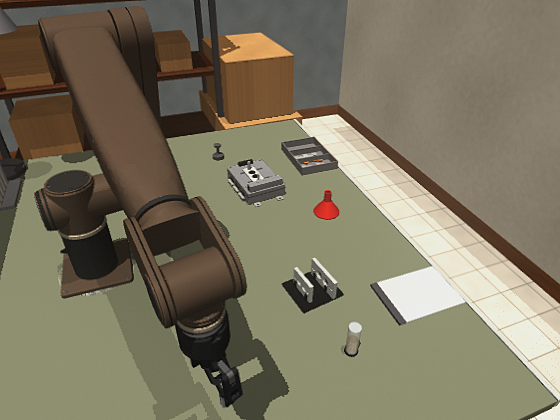

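The top view shows the long plate edge at about (374,237), the short one at (373,256), the rack around (370,248) and the module around (200,222). The module's motor cover is on the right (225,222) and its plug on the left (170,220). The funnel is at (280,180), the magnet at (118,237) and the tube at (440,251). The side view agrees, with the long plate being the rear one.

```bash
python3 - <<'E'
from h import *
c=cam('top'); im=c['pixels']; b=cv2.cvtColor(im,cv2.COLOR_RGB2BGR)
hsv=cv2.cvtColor(b,cv2.COLOR_BGR2HSV)
m=((hsv[...,2]>140)&(hsv[...,1]<60)).astype(np.uint8)
for x0,y0,x1,y1,z in [(345,225,400,270,.068),(160,190,245,255,.056)]:
    n,l,st,ce=cv2.connectedComponentsWithStats(m[y0:y1,x0:x1])
    for i in range(1,n):
        if st[i,4]<25: continue
        p=np.argwhere(l==i)[:,::-1]+[x0,y0]
        r=cv2.minAreaRect(p.astype(np.float32)); bx=cv2.boxPoints(r)
        P=onz(c,bx,z); C=onz(c,[r[0]],z)[0]
        e=[np.linalg.norm(P[1]-P[0]),np.linalg.norm(P[2]-P[1])]
        k=np.argmax(e); d=P[k+1]-P[k]
        print(st[i],r[0],'C',C.round(4),'size',np.round(e,4),'yaw',np.degrees(np.arctan2(d[1],d[0])).round(1))
a=cv2.resize(b[225:275,340:455],None,fx=6.9,fy=6,interpolation=cv2.INTER_CUBIC)[:,:790]
d=cv2.resize(b[190:255,150:250],None,fx=4,fy=4,interpolation=cv2.INTER_CUBIC)
out=np.zeros((570,792,3),np.uint8); out[:300,:790]=a; out[305:565,:400]=d
# dark rack mask
cv2.imwrite('pics/crop1.png',out)
E
```

```text
[12  9 35  4 90] (374.0199279785156, 235.4783477783203) C [ 0.5977 -0.3046  0.068 ] size [0.1101 0.008 ] yaw -80.3
[16 29 26  4 66] (373.5193176269531, 255.3673858642578) C [ 0.5334 -0.3081  0.068 ] size [0.0803 0.0082] yaw -79.7
[ 21  26  38  13 299] (199.5, 222.0) C [0.572  0.2606 0.056 ] size [0.1209 0.0399] yaw -82.7
```

View pics/crop1.png

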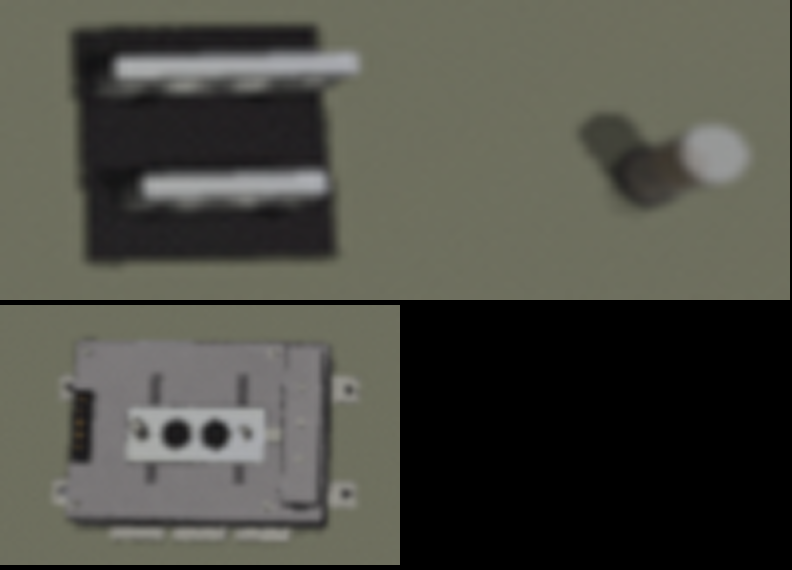

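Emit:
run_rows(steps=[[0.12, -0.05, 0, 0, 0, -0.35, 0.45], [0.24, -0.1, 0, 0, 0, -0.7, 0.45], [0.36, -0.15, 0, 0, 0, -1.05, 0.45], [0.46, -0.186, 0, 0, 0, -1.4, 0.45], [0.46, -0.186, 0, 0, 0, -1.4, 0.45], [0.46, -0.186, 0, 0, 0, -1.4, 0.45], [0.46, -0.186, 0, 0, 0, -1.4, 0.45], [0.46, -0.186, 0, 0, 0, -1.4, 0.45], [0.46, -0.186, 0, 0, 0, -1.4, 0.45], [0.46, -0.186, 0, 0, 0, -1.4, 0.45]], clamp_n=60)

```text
refused: steps[0]: [0.12, -0.05, 0, 0, 0, -0.35, 0.45] is not of type 'object' (schema: type "object"). Nothing was moved.
```

Nothing moved. I misread the format; it is a list of objects, one for each row. Resending.

Emit:
run_rows(steps=[{"d":[0.12, -0.05, 0], "rotvec":[0, 0, -0.35], "finger_gap":0.45}, {"d":[0.24, -0.1, 0], "rotvec":[0, 0, -0.7], "finger_gap":0.45}, {"d":[0.36, -0.15, 0], "rotvec":[0, 0, -1.05], "finger_gap":0.45}, {"d":[0.46, -0.186, 0], "rotvec":[0, 0, -1.4], "finger_gap":0.45}, {"d":[0.46, -0.186, 0], "rotvec":[0, 0, -1.4], "finger_gap":0.45}, {"d":[0.46, -0.186, 0], "rotvec":[0, 0, -1.4], "finger_gap":0.45}, {"d":[0.46, -0.186, 0], "rotvec":[0, 0, -1.4], "finger_gap":0.45}, {"d":[0.46, -0.186, 0], "rotvec":[0, 0, -1.4], "finger_gap":0.45}, {"d":[0.46, -0.186, 0], "rotvec":[0, 0, -1.4], "finger_gap":0.45}, {"d":[0.46, -0.186, 0], "rotvec":[0, 0, -1.4], "finger_gap":0.45}], clamp_n=60)

```text
time: 1.4
eef_pos: [0.597, -0.3064, 0.2307]
tcp_rot: [0.644, 0.765, -0.0, -0.001]
contact_force: [0.9, -0.6, 0.6]
opening: 0.449
finger_force: 0.0
```

```bash
python3 - <<'E'
from h import *
c=cam('wrist'); save(c,'w1.png'); print(c['xyz'],R.from_quat(c['orientation']).as_matrix().round(2).tolist())
t=cam('top');s=cam('side')
for n,k in (('top',t),('side',s)): save(k,n+'1.png')
E
```

```text
[ 0.5863601  -0.24169186  0.37411945] [[0.99, 0.16, 0.04], [0.17, -0.95, -0.26], [-0.0, 0.26, -0.97]]
```

View pics/w1.png

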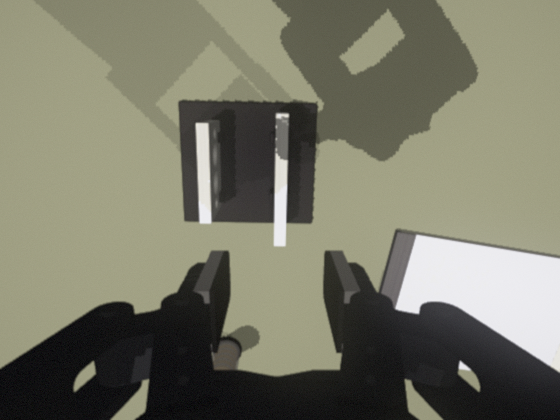

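The wrist view shows the long plate's top edge running from (282,114) to (279,245), with the short one at left from (203,124) to (205,222). The fingers straddle column 280.

```bash
python3 - <<'E'
from h import *
c=cam('wrist'); 
im=c['pixels']; hsv=cv2.cvtColor(im,cv2.COLOR_RGB2HSV)
print(onz(c,[(282,114),(279,245),(203.5,124),(205,222)],.068).round(4).tolist(), proj(c,[[.597,-.305,.068]]).round(0).tolist())
m=((hsv[...,1]<60)&(hsv[...,2]>130)).astype(np.uint8); m[:, 330:]=0; m[260:]=0
n,l,st,ce=cv2.connectedComponentsWithStats(m)
for i in range(1,n):
    if st[i,4]<300: continue
    p=np.argwhere(l==i)[:,::-1].astype(np.float32); r=cv2.minAreaRect(p); P=onz(c,cv2.boxPoints(r),.068); C=onz(c,[r[0]],.068)[0]
    e=[np.linalg.norm(P[1]-P[0]),np.linalg.norm(P[2]-P[1])];k=int(np.argmax(e));d=P[k+1]-P[k]
    print(st[i],C.round(4),np.round(e,4),np.degrees(np.arctan2(d[1],d[0])).round(1),'tool',tool(C).round(4))
# other things from top
t=cam('top'); h2=cv2.cvtColor(t['pixels'],cv2.COLOR_RGB2HSV)
r=((h2[...,1]>180)&((h2[...,0]<6)|(h2[...,0]>174))&(h2[...,2]>90)).astype(np.uint8); r[:,:240]=0; r[:,320:]=0
p=np.argwhere(r)[:,::-1]; print('funnel',onz(t,[p.mean(0)],.03))
print('magnet',onz(t,[(118,237)],.01),'tube base',onz(t,[(433,254)],.0))
s=get_state(); print(s['qpos'].round(2),s['eef_pos'])
E
```

```text
[[0.5914, -0.2496, 0.068], [0.6079, -0.3597, 0.068], [0.5307, -0.2678, 0.068], [0.5416, -0.3496, 0.068]] [[277.0, 182.0]]
[    0     0   330   260 66914] [ 0.5002 -0.2774  0.068 ] [0.2431 0.2065] 9.7 tool [ 0.0461 -0.0896  0.1633]
funnel [[0.75270465 0.01848594 0.03      ]]
magnet [[0.49489251 0.53192404 0.01      ]] tube base [[ 0.57389852 -0.51992439  0.        ]]
[-0.63  0.28  1.59 -0.    1.28 -0.8 ] [ 0.59640169 -0.30770742  0.23132617]
```

Emit:
run_rows(steps=[{"d":[0.002, 0.003, 0.06], "finger_gap":0.45}, {"d":[0.002, 0.003, 0.12], "finger_gap":0.45}, {"d":[0.002, 0.003, 0.17], "finger_gap":0.45}, {"d":[0.002, 0.003, 0.191], "finger_gap":0.45}, {"d":[0.002, 0.003, 0.191], "finger_gap":0.45}, {"d":[0.002, 0.003, 0.191], "finger_gap":0}, {"d":[0.002, 0.003, 0.191], "finger_gap":0}, {"d":[0.002, 0.003, 0.191], "finger_gap":0}, {"d":[0.002, 0.003, 0.191], "finger_gap":0}], clamp_n=60)

```text
time: 2.78
eef_pos: [0.6014, -0.3055, 0.0437]
tcp_rot: [0.644, 0.765, -0.0, 0.002]
contact_force: [-1.2, -0.5, 7.1]
opening: 0.102
finger_force: 59.8
```

Emit:
run_rows(steps=[{"d":[0, 0, -0.05], "finger_gap":0}, {"d":[0, 0, -0.11], "finger_gap":0}, {"d":[0.05, 0.01, -0.13], "rotvec":[-0.15, 0, 0], "finger_gap":0}, {"d":[0.1, 0.02, -0.13], "rotvec":[-0.33, 0, 0], "finger_gap":0}, {"d":[0.15, 0.03, -0.13], "rotvec":[-0.51, 0, 0], "finger_gap":0}, {"d":[0.182, 0.031, -0.13], "rotvec":[-0.69, 0, 0], "finger_gap":0}, {"d":[0.182, 0.031, -0.13], "rotvec":[-0.87, 0, 0], "finger_gap":0}, {"d":[0.182, 0.031, -0.13], "rotvec":[-1.05, 0, 0], "finger_gap":0}, {"d":[0.182, 0.031, -0.13], "rotvec":[-1.05, 0, 0], "finger_gap":0}])

```text
time: 3.9
eef_pos: [0.5994, -0.1194, 0.1712]
tcp_rot: [0.556, 0.661, 0.384, 0.325]
contact_force: [-0.1, 0.8, -1.1]
opening: 0.103
finger_force: 60.0
```

```bash
python3 - <<'E'
from h import *
s=get_state(); print(s['qpos'].round(2)); r=R.from_quat(s['tcp_rot']); print(r.as_matrix().round(3)); print(r.inv().apply([0,0,-1]),s['eef_pos'])
save(cam('side'),'s2.png')
E
```

```text
[-0.63 -0.04  2.32  1.61  0.67 -2.09]
[[-0.169  0.486  0.857]
 [ 0.986  0.086  0.146]
 [-0.003  0.87  -0.493]]
[ 0.002915   -0.86977666  0.49343699] [ 0.5993606  -0.11944269  0.17119921]
```

View pics/s2.png

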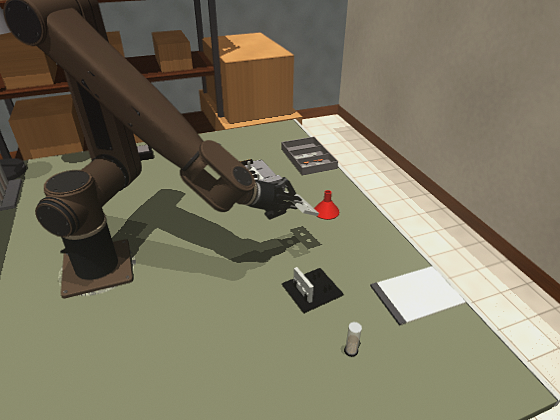

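The side view shows the plate held tilted at (318,207), with the short plate left standing in the rack at (303,285).

Emit:
run_rows(steps=[{"d":[-0.002, -0.03, 0.03], "finger_gap":0}, {"d":[-0.004, -0.06, 0.06], "finger_gap":0}, {"d":[-0.006, -0.08, 0.08], "finger_gap":0}, {"d":[-0.006, -0.098, 0.098], "finger_gap":0}, {"d":[-0.006, -0.098, 0.098], "finger_gap":0}])

```text
time: 4.58
eef_pos: [0.6357, -0.1183, 0.0346]
tcp_rot: [0.558, 0.663, 0.383, 0.32]
contact_force: [-0.2, -0.4, -2.1]
opening: 0.102
finger_force: 59.9
```

```bash
python3 -c "
from h import *
s=get_state(); print(s['qpos'].round(2),s['eef_pos']); print(R.from_quat(s['tcp_rot']).as_matrix().round(3))"
```

```text
[-0.58  0.35  2.23  2.    0.71 -2.55] [ 0.63573515 -0.11826603  0.03459203]
[[-0.172  0.494  0.852]
 [ 0.985  0.084  0.15 ]
 [ 0.003  0.865 -0.501]]
```

Emit:
run_rows(steps=[{"d":[0, -0.006, 0.0035], "finger_gap":0}, {"d":[0, -0.0105, 0.006], "finger_gap":0}, {"d":[0, -0.0105, 0.006], "finger_gap":0}])

```text
time: 4.95
eef_pos: [0.6362, -0.1192, 0.0248]
tcp_rot: [0.557, 0.662, 0.383, 0.323]
contact_force: [0.0, -0.3, -0.9]
opening: 0.099
finger_force: 60.0
```

Emit:
run_rows(steps=[{"finger_gap":0.24}, {"finger_gap":0.24}, {"finger_gap":0.24}, {"d":[0, 0, -0.015], "finger_gap":0.24}, {"d":[0, 0, -0.03], "finger_gap":0.24}, {"d":[0, 0, -0.045], "finger_gap":0.24}, {"d":[0, 0.005, -0.07], "finger_gap":0.3}])

```text
time: 5.82
eef_pos: [0.5777, -0.1291, 0.0641]
tcp_rot: [0.558, 0.662, 0.384, 0.323]
contact_force: [-0.6, -0.0, -0.1]
opening: 0.299
finger_force: 0.0
```

```bash
python3 - <<'E'
from h import *
save(cam('side'),'s3.png')
t=cam('top'); save(t,'t3.png')
im=cv2.imread('pics/s3.png')[150:270,230:390]; a=cv2.resize(im,None,fx=4,fy=4,interpolation=cv2.INTER_CUBIC); cv2.imwrite('pics/s3c.png',a)
E
```

```text
(no output)
```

View pics/s3c.png

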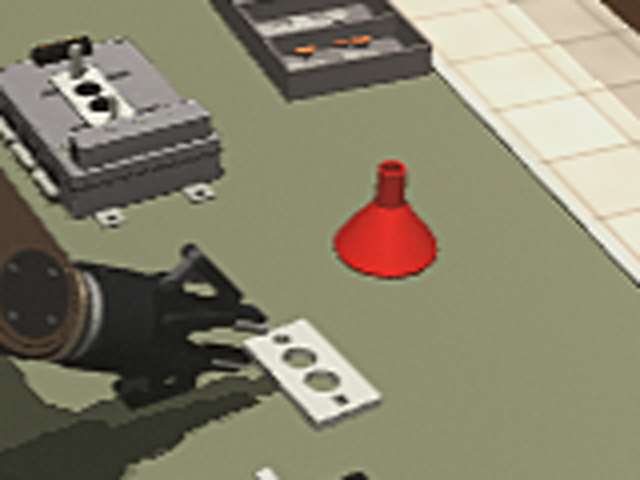

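The side crop shows the long plate flat on the counter, centred at crop pixel (313,372), with the gripper withdrawn. The funnel and module are untouched.

Emit:
run_rows(steps=[{"d":[0, 0.05, -0.03], "rotvec":[0.1, 0, 0], "finger_gap":0.5}, {"d":[0, 0.1, -0.05], "rotvec":[0.28, 0, 0], "finger_gap":1}, {"d":[-0.006, 0.14, -0.04], "rotvec":[0.46, 0, 0], "finger_gap":1}, {"d":[-0.012, 0.182, -0.025], "rotvec":[0.64, 0, 0], "finger_gap":1}, {"d":[-0.012, 0.182, -0.025], "rotvec":[0.82, 0, 0], "finger_gap":1}, {"d":[-0.012, 0.182, -0.025], "rotvec":[1.0, 0, 0], "finger_gap":1}, {"d":[-0.012, 0.182, -0.025], "rotvec":[1.05, 0, 0], "finger_gap":1}, {"d":[-0.012, 0.182, -0.025], "rotvec":[1.05, 0, 0], "finger_gap":1}, {"d":[-0.012, 0.182, -0.025], "rotvec":[1.05, 0, 0], "finger_gap":1}])

```text
time: 7.05
eef_pos: [0.65, -0.1284, 0.2341]
tcp_rot: [0.644, 0.765, -0.001, -0.001]
contact_force: [0.2, 0.2, 0.9]
opening: 0.999
finger_force: 0.0
```

```bash
cat >> h.py <<'E'
def plate(c,z=.01,roi=None,thr=130):
    hsv=cv2.cvtColor(c['pixels'],cv2.COLOR_RGB2HSV); m=((hsv[...,1]<45)&(hsv[...,2]>thr)).astype(np.uint8)*255
    cs,hi=cv2.findContours(m,cv2.RETR_CCOMP,cv2.CHAIN_APPROX_NONE)
    for i,k in enumerate(cs):
        if hi[0][i][3]>=0 or cv2.contourArea(k)<2000: continue
        W=onz(c,k.reshape(-1,2),z)[:,:2]; r=cv2.minAreaRect((W*1000).astype(np.float32)); b=cv2.boxPoints(r)/1000
        e=[np.linalg.norm(b[1]-b[0]),np.linalg.norm(b[2]-b[1])];q=int(np.argmax(e));d=b[q+1]-b[q]
        print('obj C',np.round(np.array(r[0])/1000,4),'size',np.round(e,4),'yaw',np.degrees(np.arctan2(d[1],d[0])).round(2)%180)
        j=hi[0][i][2]
        while j>=0:
            if cv2.contourArea(cs[j])>30:
                H=onz(c,cs[j].reshape(-1,2),z)[:,:2]*1000; rr=cv2.minAreaRect(H.astype(np.float32)); print('  hole',np.round(np.array(rr[0])/1000,4),np.round(rr[1],1))
            j=hi[0][j][0]
E
python3 - <<'E'
from h import *
c=cam('wrist'); save(c,'w4.png'); plate(c); s=get_state(); print(s['qpos'].round(2),s['eef_pos'])
E
```

```text
obj C [ 0.966  -0.1937] size [0.1454 0.0486] yaw 90.16
obj C [ 0.9207 -0.1921] size [0.1435 0.037 ] yaw 90.19
  hole [ 0.9279 -0.2278] [ 6.7 11.8]
  hole [ 0.9235 -0.213 ] [11.1 10.9]
  hole [ 0.9191 -0.1736] [8.3 8.7]
  hole [ 0.9193 -0.1475] [6.2 9.5]
obj C [ 0.6269 -0.1391] size [0.1928 0.1694] yaw 148.35
  hole [ 0.6562 -0.2055] [ 6.7 11.4]
  hole [ 0.6865 -0.1963] [ 9.1 12.3]
  hole [ 0.6714 -0.1931] [ 5.3 11.5]
  hole [ 0.6925 -0.1867] [6.  9.4]
  hole [ 0.6811 -0.1854] [ 6.8 11.3]
  hole [ 0.692  -0.1799] [5.9 9.9]
  hole [ 0.6091 -0.1923] [ 7.  15.4]
  hole [ 0.7015 -0.1687] [ 5.6 10.7]
  hole [ 0.596  -0.1828] [ 6.  10.4]
  hole [ 0.5935 -0.1706] [15.  12.9]
  hole [ 0.6402 -0.1599] [ 9.2 12.6]
  hole [ 0.6953 -0.1497] [ 4.6 13.5]
  hole [ 0.5753 -0.1667] [16.  23.7]
  hole [ 0.5791 -0.1573] [6.7 9.2]
  hole [ 0.6323 -0.1387] [14.3 27.1]
  hole [ 0.7074 -0.1029] [8.  7.2]
  hole [ 0.6655 -0.1131] [ 4.9 15.8]
  hole [ 0.5815 -0.1162] [7.1 9.4]
  hole [ 0.627  -0.1067] [15.9 27.7]
  hole [ 0.5848 -0.0885] [8.2 7.8]
  hole [ 0.5797 -0.0832] [6.8 6.6]
  hole [ 0.6231 -0.0772] [ 7.6 13.7]
  hole [ 0.5838 -0.0773] [7.5 7.1]
  hole [ 0.5893 -0.0721] [8.8 4.9]
  hole [ 0.569  -0.0748] [7.6 5.5]
  hole [ 0.5672 -0.0789] [ 8.3 12.5]
  hole [ 0.6061 -0.0615] [19.9  7.7]
  hole [ 0.6088 -0.0523] [4.9 9.5]
  hole [ 0.6195 -0.0466] [8.7 5.1]
  hole [ 0.615  -0.0426] [7.2 7. ]
  hole [ 0.6057 -0.0458] [14.4  9.6]
[-0.35  0.26  1.61 -0.    1.28 -0.52] [ 0.64990924 -0.12833962  0.23355444]
```

View pics/w4.png

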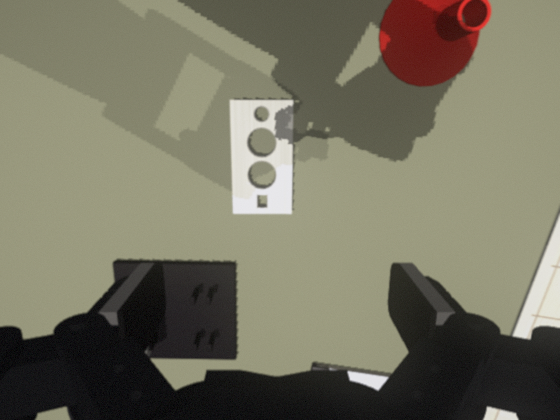

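The wrist view shows the plate flat, with corners at (230,100), (293,99), (293,213) and (233,213). The round hole is at (261,114), towards world +y, and the square-ish slot at (262,200). That is already the right way round for the module.

```bash
python3 - <<'E'
from h import *
c=cam('wrist')
P=onz(c,[(230,100),(293,99),(293,213.5),(233,213.5),(261.5,114),(262,200.5)],.01); print(P[:,:2].round(4).tolist())
for a,b in [(0,1),(1,2),(2,3),(3,0),(4,5)]: print(np.linalg.norm(P[a]-P[b]).round(4))
C=P[:4].mean(0); d=(P[0]+P[1]-P[2]-P[3]); e=P[4]-P[5]
print(C,P[4:].mean(0),np.degrees(np.arctan2(d[1],d[0])),np.degrees(np.arctan2(e[1],e[0])),'tool',tool([*C[:2],0]))
E
```

```text
[[0.5948, -0.0673], [0.6533, -0.0562], [0.6738, -0.1669], [0.6133, -0.1775], [0.6262, -0.0749], [0.6404, -0.1588]]
0.0595
0.1126
0.0614
0.1118
0.0852
[ 0.63379985 -0.11696751  0.01      ] [ 0.63326915 -0.11684318  0.01      ] 100.05040180771145 99.60259630345315 tool [ 0.01378069 -0.01322004  0.23325618]
```

Emit:
run_rows(steps=[{"d":[0.0137, -0.0134, 0.06], "finger_gap":0.82}, {"d":[0.0137, -0.0134, 0.12], "finger_gap":0.82}, {"d":[0.0137, -0.0134, 0.18], "finger_gap":0.82}, {"d":[0.0137, -0.0134, 0.215], "finger_gap":0.82}, {"d":[0.0137, -0.0134, 0.228], "finger_gap":0.82}, {"d":[0.0137, -0.0134, 0.231], "finger_gap":0.82}, {"d":[0.0137, -0.0134, 0.231], "finger_gap":0.82}], clamp_n=30)

```text
time: 8.02
eef_pos: [0.6346, -0.1185, 0.005]
tcp_rot: [0.644, 0.765, 0.001, 0.002]
contact_force: [-0.7, -0.2, -0.5]
opening: 0.82
finger_force: 0.0
```

Emit:
run_rows(steps=[{"d":[0, 0, 0.002], "finger_gap":0.82}, {"d":[0, 0, 0.004], "finger_gap":0.82}, {"d":[0, 0, 0.004], "finger_gap":0.82}])

```text
time: 8.4
eef_pos: [0.6333, -0.1179, -0.0008]
tcp_rot: [0.644, 0.765, 0.0, 0.0]
contact_force: [-0.4, -0.1, 0.4]
opening: 0.817
finger_force: 0.0
```

Emit:
run_rows(steps=[{"d":[0, 0, 0.002], "finger_gap":0.82}, {"d":[0, 0, 0.003], "finger_gap":0.82}, {"d":[0, 0, 0.003], "finger_gap":0.82}])

```text
time: 8.78
eef_pos: [0.6331, -0.1179, -0.0043]
tcp_rot: [0.644, 0.765, -0.0, -0.0]
contact_force: [-1.4, 0.7, 0.7]
opening: 0.822
finger_force: 0.0
```

Emit:
run_rows(steps=[{"d":[0, 0, 0.001], "finger_gap":0.8}, {"d":[0, 0, 0.002], "finger_gap":0.8}, {"d":[0, 0, 0.002], "finger_gap":0.8}])

```text
time: 9.15
eef_pos: [0.6331, -0.1179, -0.0062]
tcp_rot: [0.644, 0.765, -0.0, -0.0]
contact_force: [-0.1, 1.2, 0.5]
opening: 0.8
finger_force: 0.0
```

Emit:
run_rows(steps=[{"finger_gap":0.7}, {"finger_gap":0.6}, {"finger_gap":0.5}, {"finger_gap":0.5}], clamp_n=40)

```text
time: 9.65
eef_pos: [0.6343, -0.1183, -0.0045]
tcp_rot: [0.644, 0.765, 0.0, 0.001]
contact_force: [-0.0, 0.0, 5.8]
opening: 0.688
finger_force: 44.8
```

Emit:
run_rows(steps=[{"finger_gap":0.82}, {"finger_gap":0.82}, {"d":[0, 0, -0.05], "finger_gap":0.9}, {"d":[0, 0, -0.11], "finger_gap":1}, {"d":[0.05, 0, -0.16], "finger_gap":1}, {"d":[0.11, 0, -0.21], "finger_gap":1}, {"d":[0.17, 0, -0.25], "finger_gap":1}, {"d":[0.23, 0, -0.25], "finger_gap":1}, {"d":[0.29, 0, -0.25], "finger_gap":1}, {"d":[0.35, 0, -0.25], "finger_gap":1}])

```text
time: 10.9
eef_pos: [0.5767, 0.2078, 0.2439]
tcp_rot: [0.644, 0.765, 0.0, 0.0]
contact_force: [1.0, -0.4, 0.4]
opening: 1.001
finger_force: 0.0
```

Emit:
run_rows(steps=[{"d":[0.01, 0.01, 0], "finger_gap":1}, {"d":[0.01, 0.01, 0], "finger_gap":1}, {"d":[0.01, 0.01, 0], "finger_gap":1}])

```text
time: 11.28
eef_pos: [0.5857, 0.216, 0.2429]
tcp_rot: [0.645, 0.764, -0.001, -0.0]
contact_force: [-0.2, 0.3, -0.6]
opening: 1.0
finger_force: 0.0
```

```bash
python3 - <<'E'
from h import *
c=cam('wrist'); save(c,'w5.png')
E
```

```text
(no output)
```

View pics/w5.png

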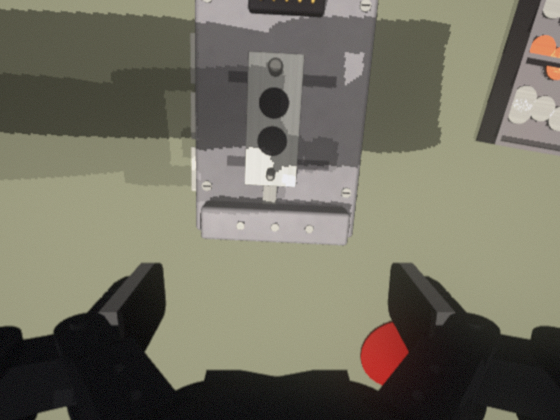

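The wrist view shows the carriage with corners near (248,52), (303,55), (295,187) and (245,184). The thick pin is at (275,65), the thin pin at (270,174), and the coin holes at (273,103) and (272,140). The guide slots are centred near column 280, so the carriage stands a few mm to -x.

```bash
python3 - <<'E'
from h import *
c=cam('wrist'); g=cv2.cvtColor(c['pixels'],cv2.COLOR_RGB2GRAY)
m=(g[80:165,250:300]<40).astype(np.uint8)
n,l,st,ce=cv2.connectedComponentsWithStats(m)
H=[]
for i in range(1,n):
    if st[i,4]>200:
        p=ce[i]+[250,80]; w=onz(c,[p],.056)[0]; H.append(w); print(st[i],p.round(1),w.round(4))
e=H[0]-H[1]; print('mid',(H[0]+H[1])/2,'dist',np.linalg.norm(e),'yaw',np.degrees(np.arctan2(e[1],e[0])))
P=onz(c,[(248,52),(303,55),(296,187),(245,184)],.056); print(P.round(4)[:,:2].tolist(),P.mean(0))
d=P[0]+P[1]-P[2]-P[3]; print(np.degrees(np.arctan2(d[1],d[0])))
T=onz(c,[(275,65),(270,174)],[.090,.082]); print('tips',T.round(4)); 
B=onz(c,[(200,240),(350,244),(378,5),(195,5)],.05);
S=onz(c,[(229,75.5),(336,81.5),(227,160.5),(328,164)],.05); print('slots mid',(S[0]+S[1])/2,(S[2]+S[3])/2)
s=S[:2].mean(0)-S[2:].mean(0); print(np.degrees(np.arctan2(s[1],s[0])))
SC=onz(c,[(366,5),(207,186),(347,192)],.05); e=SC[2]-SC[1]; print('screws',SC.round(4),np.degrees(np.arctan2(e[1],e[0])))
# edges of module left/right by columns
cr=g[100:180:20]; 
# row profile of carriage brightness
hs=cv2.cvtColor(c['pixels'],cv2.COLOR_RGB2GRAY)
for r in (60,65,70,172,176): print(r,hs[r,240:310:1].tolist())
s=get_state();print(s['eef_pos'])
E
```

```text
[ 10   9  22  28 344] [270.4 101.5] [0.5698 0.2819 0.056 ]Traceback (most recent call last):
  File "<stdin>", line 9, in <module>
IndexError: list index out of range
```

```bash
python3 - <<'E'
from h import *
b=cv2.imread('pics/w5.png')[45:195,225:345]
b=cv2.convertScaleAbs(b,alpha=1.4)
cv2.imwrite('pics/w5c.png',cv2.resize(b,None,fx=4,fy=4,interpolation=cv2.INTER_CUBIC))
E
```

```text
(no output)
```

View pics/w5c.png

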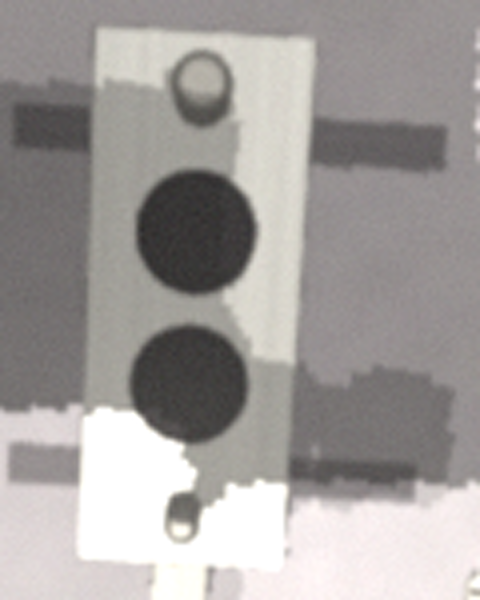

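```bash
python3 - <<'E'
from h import *
c=cam('wrist'); g=lambda *a:[(225+u/4-.375,45+v/4-.375) for u,v in a]
yaw=lambda e:np.degrees(np.arctan2(e[1],e[0])).round(2)
P=onz(c,g((97,28),(315,37),(287,570),(78,557)),.056); print('carr',P.mean(0).round(4),[np.linalg.norm(P[a]-P[b]).round(4) for a,b in ((0,1),(1,2),(2,3),(3,0))],yaw(P[0]+P[1]-P[2]-P[3]))
H=onz(c,g((196,232),(189,383)),.056); print('coin',H.mean(0).round(4),np.linalg.norm(H[0]-H[1]),yaw(H[0]-H[1]))
T=onz(c,g((203,78),(182,524)),[.090,.082]); print('tips',T.round(4).tolist(),T.mean(0).round(4),np.linalg.norm((T[0]-T[1])[:2]),yaw(T[0]-T[1]))
S=onz(c,g((12,125),(447,147),(8,462),(417,482)),.05); print('grooves',S[:2].mean(0).round(4),S[2:].mean(0).round(4),S.mean(0).round(4),yaw(S[1]-S[0])+90)
SC=onz(c,[(207,186),(347,192)],.05); print('screws mid',SC.mean(0).round(4),yaw(SC[1]-SC[0])+90)
s=get_state();print(s['eef_pos'],c['xyz'])
E
```

```text
carr [0.5749 0.2654 0.056 ] [np.float64(0.045), np.float64(0.1125), np.float64(0.0473), np.float64(0.1113)] 96.92
coin [0.5745 0.2657 0.056 ] 0.031872741822313505 96.78
tips [[0.5696, 0.3089, 0.09], [0.5796, 0.2236, 0.082]] [0.5746 0.2663 0.086 ] 0.08588354103852489 96.7
grooves [0.5764 0.3022 0.05  ] [0.585  0.2305 0.05  ] [0.5807 0.2664 0.05  ] 96.9
screws mid [0.5885 0.2064 0.05  ] 97.14
[0.58574105 0.21598241 0.24330703] [0.57522157 0.28071515 0.38654129]
```

Emit:
run_rows(steps=[{"d":[-0.06, -0.01, 0], "finger_gap":1}, {"d":[-0.12, -0.01, 0], "finger_gap":1}, {"d":[-0.18, -0.01, 0], "finger_gap":1}, {"d":[-0.24, -0.01, 0], "finger_gap":1}, {"d":[-0.3, -0.01, 0], "finger_gap":1}, {"d":[-0.36, -0.01, 0], "finger_gap":1}, {"d":[-0.36, -0.01, 0], "finger_gap":1}, {"d":[-0.36, -0.01, 0], "finger_gap":1}, {"d":[-0.36, -0.01, 0], "finger_gap":1}])

```text
time: 12.55
eef_pos: [0.6366, -0.1377, 0.2436]
tcp_rot: [0.644, 0.765, 0.0, -0.0]
contact_force: [0.1, -0.2, -0.2]
opening: 0.997
finger_force: 0.0
```

```bash
python3 - <<'E'
from h import *
c=cam('wrist'); save(c,'w6.png')
b=cv2.convertScaleAbs(cv2.imread('pics/w6.png')[80:230,205:325],alpha=1.2)
cv2.imwrite('pics/w6c.png',cv2.resize(b,None,fx=4,fy=4,interpolation=cv2.INTER_CUBIC))
print(get_state()['eef_pos'])
E
```

```text
[ 0.63671366 -0.13753414  0.24367106]
```

View pics/w6c.png

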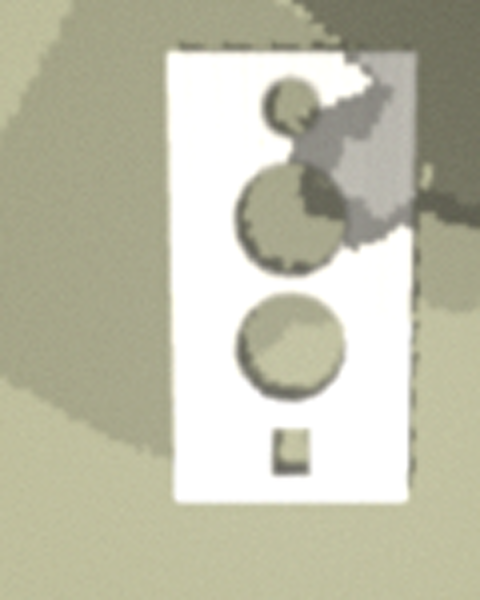

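The crop shows the plate with corners at (167,52), (417,52), (408,502) and (174,502). The round hole is at (291,107) and the slot at (291,452).

```bash
python3 - <<'E'
from h import *
c=cam('wrist'); g=lambda *a:[(205+u/4-.375,80+v/4-.375) for u,v in a]
yaw=lambda e:np.degrees(np.arctan2(e[1],e[0])).round(2)
P=onz(c,g((167,52),(417,52),(408,502),(174,502)),.01); print('plate',P.mean(0).round(4),[np.linalg.norm(P[a]-P[b]).round(4) for a,b in ((0,1),(1,2),(2,3),(3,0))],yaw(P[0]+P[1]-P[2]-P[3]))
H=onz(c,g((291,107),(291,452),(291,220),(291,347)),.01); print('holes',H[:2].mean(0).round(4),H[2:].mean(0).round(4),np.linalg.norm(H[0]-H[1]),yaw(H[0]-H[1]))
s=get_state();print(s['eef_pos'],tool([*P.mean(0)[:2],0]), R.from_quat(s['tcp_rot']).as_matrix().round(4).tolist())
E
```

```text
plate [ 0.6349 -0.1173  0.01  ] [np.float64(0.0604), np.float64(0.1125), np.float64(0.0611), np.float64(0.1125)] 99.79
holes [ 0.6347 -0.1171  0.01  ] [ 0.6347 -0.1169  0.01  ] 0.08629797365645957 99.91
[ 0.63677942 -0.13750562  0.24371071] [0.02019084 0.00158052 0.24371259] [[-0.1719, 0.9851, 0.0001], [0.9851, 0.1719, 0.0001], [0.0001, 0.0001, -1.0]]
```

Emit:
run_rows(steps=[{"d":[0.0192, 0.0008, 0.06], "finger_gap":0.82}, {"d":[0.0192, 0.0008, 0.12], "finger_gap":0.82}, {"d":[0.0192, 0.0008, 0.18], "finger_gap":0.82}, {"d":[0.0192, 0.0008, 0.225], "finger_gap":0.82}, {"d":[0.0192, 0.0008, 0.243], "finger_gap":0.82}, {"d":[0.0192, 0.0008, 0.248], "finger_gap":0.82}, {"d":[0.0192, 0.0008, 0.248], "finger_gap":0.8}, {"d":[0.0192, 0.0008, 0.248], "finger_gap":0.8}, {"d":[0.0192, 0.0008, 0.248], "finger_gap":0.6}], clamp_n=40)

```text
time: 13.78
eef_pos: [0.636, -0.1204, -0.0019]
tcp_rot: [0.644, 0.765, 0.001, 0.002]
contact_force: [0.0, 0.4, 3.3]
opening: 0.686
finger_force: 44.1
```

Emit:
run_rows(steps=[{"finger_gap":0.5}, {"finger_gap":0.5}])

```text
time: 14.02
eef_pos: [0.636, -0.1204, -0.0019]
tcp_rot: [0.644, 0.765, 0.001, 0.002]
contact_force: [-1.2, 0.2, 6.4]
opening: 0.686
finger_force: 44.3
```

Emit:
run_rows(steps=[{"d":[0, 0, -0.05], "finger_gap":0.5}, {"d":[0, 0, -0.1], "finger_gap":0.5}, {"d":[0.05, 0, -0.15], "finger_gap":0.5}, {"d":[0.11, 0, -0.15], "rotvec":[0, 0, 0.052], "finger_gap":0.5}, {"d":[0.17, 0, -0.15], "rotvec":[0, 0, 0.052], "finger_gap":0.5}, {"d":[0.23, 0.005, -0.15], "rotvec":[0, 0, 0.052], "finger_gap":0.5}, {"d":[0.29, 0.005, -0.15], "rotvec":[0, 0, 0.052], "finger_gap":0.5}, {"d":[0.35, 0.005, -0.15], "rotvec":[0, 0, 0.052], "finger_gap":0.5}, {"d":[0.3877, 0.005, -0.15], "rotvec":[0, 0, 0.052], "finger_gap":0.5}, {"d":[0.3877, 0.005, -0.15], "rotvec":[0, 0, 0.052], "finger_gap":0.5}])

```text
time: 15.28
eef_pos: [0.572, 0.2655, 0.1452]
tcp_rot: [0.662, 0.749, -0.0, -0.0]
contact_force: [0.7, -0.7, -2.4]
opening: 0.686
finger_force: 44.2
```

Emit:
run_rows(steps=[{"finger_gap":0.5}, {"finger_gap":0.5}, {"finger_gap":0.5}])

```text
time: 15.65
eef_pos: [0.5737, 0.2619, 0.1455]
tcp_rot: [0.664, 0.747, -0.0, 0.0]
contact_force: [0.7, -0.7, -2.1]
opening: 0.684
finger_force: 44.2
```

```bash
python3 - <<'E'
from h import *
s=get_state(); x=R.from_quat(s['tcp_rot']).as_matrix()[:,0]; print(np.degrees(np.arctan2(x[1],x[0])),s['eef_pos'],tool([.5743,.2624,.095]))
c=cam('wrist'); save(c,'w7.png')
E
```

```text
96.71529535106772 [0.57370317 0.26187042 0.14554891] [0.00046135 0.00065442 0.05054886]
```

Emit:
run_rows(steps=[{"d":[0.0005, 0.0007, 0.02], "finger_gap":0.5}, {"d":[0.0005, 0.0007, 0.04], "finger_gap":0.5}, {"d":[0.0005, 0.0007, 0.05], "finger_gap":0.5}, {"d":[0.0005, 0.0007, 0.05], "finger_gap":0.5}, {"d":[0.0005, 0.0007, 0.05], "finger_gap":0.5}])

```text
time: 16.32
eef_pos: [0.5744, 0.2638, 0.0959]
tcp_rot: [0.664, 0.748, 0.0, 0.0]
contact_force: [0.4, -0.1, -2.2]
opening: 0.684
finger_force: 44.2
```

Emit:
run_rows(steps=[{"d":[0, 0, 0.003], "finger_gap":0.5}, {"d":[0, 0, 0.006], "finger_gap":0.5}, {"d":[0, 0, 0.008], "finger_gap":0.5}, {"d":[0, 0, 0.008], "finger_gap":0.5}])

```text
time: 16.82
eef_pos: [0.5737, 0.2636, 0.0873]
tcp_rot: [0.664, 0.748, -0.0, -0.0]
contact_force: [0.0, 0.2, -1.7]
opening: 0.687
finger_force: 44.2
```

Emit:
run_rows(steps=[{"d":[0, 0, 0.001], "finger_gap":0.5}, {"d":[0, 0, 0.002], "finger_gap":0.5}, {"d":[0, 0, 0.002], "finger_gap":0.5}])

```text
time: 17.2
eef_pos: [0.574, 0.2636, 0.0855]
tcp_rot: [0.664, 0.748, 0.0, 0.0]
contact_force: [0.4, 0.1, -1.0]
opening: 0.684
finger_force: 44.2
```

Emit:
run_rows(steps=[{"d":[-0.001, 0, 0.001], "finger_gap":0.5}, {"d":[-0.001, 0, 0.002], "finger_gap":0.5}, {"d":[-0.001, 0, 0.002], "finger_gap":0.5}])

```text
time: 17.58
eef_pos: [0.5739, 0.2626, 0.0833]
tcp_rot: [0.664, 0.748, -0.0, -0.0]
contact_force: [-0.9, -0.5, -1.4]
opening: 0.687
finger_force: 44.2
```

Emit:
run_rows(steps=[{"d":[0, 0, 0.001], "finger_gap":0.5}, {"d":[0, 0, 0.002], "finger_gap":0.5}, {"d":[0, 0, 0.002], "finger_gap":0.5}])

```text
time: 17.95
eef_pos: [0.574, 0.2626, 0.0813]
tcp_rot: [0.664, 0.748, -0.0, -0.0]
contact_force: [-0.7, 0.3, -2.3]
opening: 0.682
finger_force: 44.2
```

```bash
python3 -c "
from h import *
print(get_state()['wrist_torque'])"
```

```text
[ 0.06186674 -0.0263903  -0.00478925]
```

Emit:
run_rows(steps=[{"d":[0, 0, 0.001], "finger_gap":0.5}, {"d":[0, 0, 0.002], "finger_gap":0.5}, {"d":[0, 0, 0.003], "finger_gap":0.5}, {"d":[0, 0, 0.003], "finger_gap":0.5}])

```text
time: 18.45
eef_pos: [0.574, 0.2626, 0.0784]
tcp_rot: [0.664, 0.748, -0.0, -0.0]
contact_force: [-0.3, 0.1, -1.4]
opening: 0.688
finger_force: 44.2
```

Emit:
run_rows(steps=[{"d":[0, 0, 0.001], "finger_gap":0.5}, {"d":[0, 0, 0.002], "finger_gap":0.5}, {"d":[0, 0, 0.003], "finger_gap":0.5}, {"d":[0, 0, 0.003], "finger_gap":0.5}])

```text
time: 18.95
eef_pos: [0.574, 0.2626, 0.0754]
tcp_rot: [0.664, 0.748, -0.0, -0.0]
contact_force: [0.6, -0.5, -1.5]
opening: 0.679
finger_force: 44.2
```

Emit:
run_rows(steps=[{"d":[0, 0, 0.001], "finger_gap":0.5}, {"d":[0, 0, 0.003], "finger_gap":0.5}, {"d":[0, 0, 0.005], "finger_gap":0.5}, {"d":[0, 0, 0.005], "finger_gap":0.5}])

```text
time: 19.45
eef_pos: [0.5738, 0.2626, 0.0702]
tcp_rot: [0.664, 0.748, -0.0, -0.0]
contact_force: [0.0, -0.5, 0.1]
opening: 0.684
finger_force: 44.2
```

Emit:
run_rows(steps=[{"d":[0, 0, 0.001], "finger_gap":0.5}, {"d":[0, 0, 0.003], "finger_gap":0.5}, {"d":[0, 0, 0.005], "finger_gap":0.5}, {"d":[0, 0, 0.005], "finger_gap":0.5}])

```text
time: 19.95
eef_pos: [0.5739, 0.2626, 0.0652]
tcp_rot: [0.664, 0.748, -0.0, -0.0]
contact_force: [-0.2, 0.1, -1.4]
opening: 0.688
finger_force: 44.2
```

Emit:
run_rows(steps=[{"d":[0, 0, 0.001], "finger_gap":0.5}, {"d":[0, 0, 0.003], "finger_gap":0.5}, {"d":[0, 0, 0.005], "finger_gap":0.5}, {"d":[0, 0, 0.005], "finger_gap":0.5}])

```text
time: 20.45
eef_pos: [0.5739, 0.2626, 0.0602]
tcp_rot: [0.664, 0.748, -0.0, -0.0]
contact_force: [0.3, 0.5, -1.6]
opening: 0.685
finger_force: 44.2
```

Emit:
run_rows(steps=[{"d":[0, 0, 0.001], "finger_gap":0.5}, {"d":[0, 0, 0.002], "finger_gap":0.5}, {"d":[0, 0, 0.003], "finger_gap":0.5}, {"d":[0, 0, 0.003], "finger_gap":0.5}])

```text
time: 20.95
eef_pos: [0.574, 0.2626, 0.0574]
tcp_rot: [0.664, 0.748, -0.0, -0.0]
contact_force: [-0.5, -0.2, -1.1]
opening: 0.69
finger_force: 44.2
```

Emit:
run_rows(steps=[{"d":[0, 0, 0.001], "finger_gap":0.5}, {"d":[0, 0, 0.002], "finger_gap":0.5}, {"d":[0, 0, 0.002], "finger_gap":0.5}])

```text
time: 21.32
eef_pos: [0.574, 0.2626, 0.0554]
tcp_rot: [0.664, 0.748, -0.0, -0.0]
contact_force: [0.5, 0.3, -0.3]
opening: 0.688
finger_force: 44.2
```

Emit:
run_rows(steps=[{"d":[0, 0, 0.001], "finger_gap":0.5}, {"d":[0, 0, 0.001], "finger_gap":0.5}])

```text
time: 21.58
eef_pos: [0.574, 0.2626, 0.0544]
tcp_rot: [0.664, 0.748, -0.0, -0.0]
contact_force: [0.3, -0.3, -1.8]
opening: 0.69
finger_force: 44.2
```

Emit:
run_rows(steps=[{"d":[0, 0, 0.001], "finger_gap":0.5}, {"d":[0, 0, 0.001], "finger_gap":0.5}])

```text
time: 21.82
eef_pos: [0.5742, 0.2627, 0.0541]
tcp_rot: [0.664, 0.748, 0.0, 0.0]
contact_force: [-1.4, -0.2, 2.2]
opening: 0.688
finger_force: 44.5
```

Emit:
run_rows(steps=[{"finger_gap":0.8}, {"finger_gap":0.85}, {"finger_gap":0.85}, {"d":[0, 0, -0.02], "finger_gap":0.85}, {"d":[0, 0, -0.06], "finger_gap":0.85}, {"d":[0, 0, -0.12], "finger_gap":0.85}, {"d":[0, 0, -0.17], "finger_gap":0.85}, {"d":[-0.04, 0, -0.19], "finger_gap":0.85}, {"d":[-0.045, 0, -0.19], "finger_gap":0.85}, {"d":[-0.045, 0, -0.19], "finger_gap":0.85}])

```text
time: 23.08
eef_pos: [0.5791, 0.2178, 0.2436]
tcp_rot: [0.664, 0.748, 0.0, -0.0]
contact_force: [-0.3, 0.0, 0.2]
opening: 0.848
finger_force: 0.0
```

```bash
python3 - <<'E'
from h import *
c=cam('wrist'); save(c,'w8.png'); print(get_state()['eef_pos'])
hsv=cv2.cvtColor(c['pixels'],cv2.COLOR_RGB2HSV)
q=proj(c,[[.5747,.2658,.066]])[0].round(); print('expected px',q)
# plate top edges at z=.066: predicted corner pixels and colour profile across the middle
u=np.array([-.1194,.9928,0]);v=np.array([.9928,.1194,0]);C=np.array([.5747,.2658,.066])
g=cv2.cvtColor(c['pixels'],cv2.COLOR_RGB2GRAY)
def prof(P0,P1,n=45):
    p=proj(c,np.linspace(P0,P1,n)); return [int(g[int(round(y)),int(round(x))]) if 0<=y<420 and 0<=x<560 else -1 for x,y in p]
for o in (-.026,.0,.026): print('across',o,prof(C+u*o-v*.044,C+u*o+v*.044))
print('along',prof(C+v*.022-u*.066,C+v*.022+u*.066,67)); print('along',prof(C-v*.022-u*.066,C-v*.022+u*.066,67))
E
```

```text
[0.57872736 0.21819231 0.24269895]
expected px [277. 126.]
across -0.026 [159, 159, 158, 156, 157, 157, 157, 195, 229, 227, 228, 227, 227, 229, 230, 228, 230, 159, 92, 67, 50, 54, 53, 52, 58, 68, 94, 113, 118, 120, 117, 121, 118, 116, 117, 119, 117, 107, 84, 86, 86, 86, 85, 86, 88]
across 0.0 [83, 83, 81, 82, 81, 81, 82, 114, 115, 116, 118, 116, 116, 119, 115, 118, 119, 120, 115, 115, 119, 119, 117, 134, 155, 158, 156, 159, 157, 159, 159, 154, 157, 155, 157, 154, 156, 125, 107, 105, 108, 107, 107, 109, 109]
across 0.026 [79, 82, 81, 78, 80, 80, 81, 109, 115, 115, 116, 116, 115, 117, 117, 116, 105, 95, 68, 44, 39, 43, 47, 44, 43, 67, 110, 112, 156, 156, 158, 156, 155, 152, 155, 155, 157, 118, 109, 106, 108, 106, 107, 109, 109]
along [109, 151, 179, 180, 177, 208, 237, 237, 237, 237, 236, 222, 220, 221, 219, 116, 116, 116, 115, 117, 116, 116, 115, 114, 131, 154, 154, 153, 153, 153, 153, 153, 156, 155, 153, 155, 152, 153, 154, 153, 153, 155, 153, 154, 154, 153, 152, 153, 153, 153, 154, 154, 152, 153, 154, 155, 153, 152, 156, 154, 152, 148, 106, 106, 105, 107, 105]
along [96, 154, 154, 156, 157, 193, 229, 228, 228, 227, 229, 227, 227, 227, 228, 228, 228, 227, 226, 227, 227, 227, 138, 116, 116, 118, 114, 114, 118, 114, 115, 116, 113, 116, 118, 118, 116, 115, 114, 114, 116, 114, 117, 115, 117, 117, 116, 115, 115, 117, 117, 115, 116, 118, 118, 117, 118, 152, 156, 154, 154, 149, 107, 106, 108, 105, 107]
```

The plate's edges sit at ±30 mm and ±56 mm around the carriage centre at 66 mm height on every profile. It is flat, square and home, so I'm handing in.

```bash
python3 -c "
from plant import ctrl, viewer, workorder, get_state
print(workorder.sign_off())"
```

```text
the job is handed in; nothing more can be done
None
```

The long plate is threaded over both pins and lies flat and home on the carriage, released, with pin contact staying under about 3 N; I handed the job in at about 23 s, but the sign-off gave no verdict.

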